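# Index the mitre stop one hole towards the flanged pipe

### The arm

A 6-joint arm with a two-finger parallel gripper is mounted at the origin on the work surface. World frame = base frame: x ahead of the robot, y to its left, z up, the work surface at z = 0. Lengths are in m, angles in rad, forces in N, time in s.
With the tool pointing down it reaches from about 0.25 to 0.725 m from the base axis. Payload 4 kg.
Tool frame: the origin (TCP) lies at the very end of the fingers, on their centre line; the grasp point (between the pads) lies 19 mm behind it (bot.pinch_z is the distance from the TCP to the grasp point, in m); z points along the fingers, x is the direction in which the jaws open and shut, and the axes are right-handed (so a half turn about z gives the same grasp; the last joint's range is limited). The gripper opens to 85 mm and grips with 20 to 120 N. Pads are 22 mm wide; open, the fingers measure 114 mm over their backs; the gripper's body (76 mm by 85 mm) begins 54 mm behind the grasp point. The pads swing forward as they close: fully open they stand 13 mm farther back than shut.
Start: joints at [1.284, 0.241, 0.005, 1.335, 0, 1.571], TCP at [0.141, 0.48, 0.231] pointing down, gripper open.
Joint ranges: [-2.72, 2.72], [-1.05, 1.87], [-1.09, 1.28], [-1.99, 2.15], [-1.42, 1.44], [-3.14, 3.14]. Speed limits (rad/s): [2.79, 2.79, 3.14, 3.14, 3.14, 3.14].

### API

Orientations are given as a unit quaternion [x, y, z, w].
In Python, from workcell import bot gives the robot as it stands. The module is installed in compiled form; this text tells all that it offers.
- The arm moves only by the shell command python3 -m inch 'ROWS'. ROWS is JSON, a list of rows, each a list of 7 numbers: the shift along the tool's x, y, z scaled (see below), then the turn, a rotation vector about the tool's x, y, z scaled (see below), then the gripper command: -1 is fully open, 1 is shut, values between are in proportion. In form: [[x, y, z, wx, wy, wz, gripper], ...]. A call has exactly 8 rows; each row shifts and turns the commanded pose from where the row before left it, along the tool's axes as they then stand; what a row does not reach is not made up. The controller multiplies each number of a shift by 2.5 cm and each number of a turn by 180 degrees. A row lasts 1/10 s, in which the tool goes at most 50 mm and 8.59 degrees, less where a joint would pass 70% of its speed; a pose out of reach is approached as far as the arm can. A call with a number of a shift or a turn outside -1 to 1 is refused whole. A call with a gripper value outside its range is refused whole. The fingers move at their own pace and stop on an object; the grip force is fixed at half the most. Time passes only in rows, so rows that do not move let the fingers close, or fill a call up. It gives the time, the measured TCP pose, the force and the opening at its end, in the units of the state.
- bot.get_obs(): the state, without advancing time (a new reading comes with each control period).
- bot.camera(name): name is "scene" or "top" or "wrist"; returns (picture, depth): 420x560x3 uint8, blue, green, red; 420x560 float32, m along the optical axis (not along the pixel's ray), 0 where there is no reading.
- bot.get_calibration(name): a dict with "vfov" (degrees; the focal length in pixels is half the picture's height over the tangent of half this angle, whatever the lens; pixels are square), "cx", "cy" (the principal point, pixels), "R" (3x3) and "t" (3): a world point X has camera coordinates R X + t. Camera axes: x right, y down, z forward; pixel columns grow to the right and rows downward; lengths in m; the calibration is good to about 2 mm. The wrist camera is an equidistant fisheye: a pixel r from the principal point sees the ray r / f radians off the axis. A picture is of the moment at which its call begins: read the wrist's pose just before it. get_calibration takes no time and is no camera call; for the wrist camera it gives the pose at the moment of the call.
- bot.job_done(): hands the job in, once; it reports no verdict.
The state is a dict: "clock": time; "joint_pos": joint angles; "joint_vel": joint speeds; "tau": joint torques, N m; "eef_pos": TCP position; "tool_rot": TCP orientation; "ft_force": force on the tool from outside, world axes, zero at the start; "ft_torque": the same for the moment, N m; "grip_width": finger opening in m.
Only numpy, scipy, OpenCV 4.12 (cv2) and the standard library are available. Lean on these libraries where they do the work, as an engineer would, in place of code of your own. Each camera call takes 0.05 s, during which the arm holds its last target.

### The job

Set the welding table's mitre stop for the next joint: hook a fingertip under the pull ring of the spring index pin, lift the pin out of its hole, swing the ring end of the arm exactly one hole towards the side where the flanged pipe stands, and let the pin drop fully home in that hole. Do not swing the arm the other way or on to the second hole. Work the ring gently, without squeezing or prying, and leave all the loose things on the table where they stand.

Things in the scene. Friction and masses are not known exactly. Their poses are not given: they have to be found in the camera images.
- fixture: Fixed mitre stop: round aluminium base, 278 mm across, 26 mm high, with a rim in front (out to 175 mm) that has five index holes 15 degrees apart on a 150 mm radius, each 13 mm wide along the circle. Origin: on the arm's pivot axis, at the table's surface. Its -x axis points to the middle hole (towards the robot, within 0.3 rad), +y to the robot's left, z up. Placed anywhere within 7 x 22 cm.
- stop_arm (a joint): Angle (rad) of the steel swing arm about the fixture's pivot: 0 over the middle hole (start), positive when the ring end has swung to the fixture's +y side (robot's left). Holes at -0.524, -0.262, 0, 0.262, 0.524, play 0.007. Locked while the pin is in a hole; else turns with about 2 N of drag at the ring and stays where it is left.
- bar_end (a point): Centre of the arm's upper face at its ring end, 172 mm from the pivot, 44 mm above the table. The arm is a flat bar 34 mm wide from here to the pivot; behind the pivot it carries an upright fence plate 130 mm long, up to 86 mm above the table. The pin's round guide (26 mm diameter, top 70 mm above the table) stands on it 150 mm from the pivot.
- index_pin (a joint): Height (m) of the vertical spring pin: 0 fully home in a hole, 0.030 the upper stop. It is clear of the hole above about 0.014 and, if let down between holes, slides on the rim at about that height until it meets a hole and drops in. Spring and weight pull it down with about 5 N at home, 9 N at the stop; it snaps down when let go.
- pull_ring: Steel ring fixed on top of the pin, facing the robot: inner diameter 51 mm, wire 7 mm. Origin: ring centre, 101 mm above the table with the pin home, 126 mm from the pivot axis. Axes are the arm's: -x outward from the pivot, z up, y along the ring's width. Its plane leans back to the pivot 55 degrees from vertical: a finger pointing down, tilted 20 to 45 degrees towards the pivot, passes through.
- ring_top (a point): Inside of the top of the pull ring, where a finger lifts it: 15 mm above the ring's centre and 21 mm further towards the pivot. The ring does not swivel or tip; it rises with the pin.
- flanged_pipe: Loose bystander that marks the side to swing to: short upright steel pipe, 64 mm diameter and 90 mm tall, on a round flange of 110 mm diameter, 10 mm thick. Origin: centre of its underside. It stands 200 to 320 mm to the left or right (+y or -y) of the fixture's pivot. Do not move.
- square_tube: Loose bystander on the opposite side of the fixture: upright offcut of square steel tube, 60 x 60 mm, 90 mm tall, no flange. Origin: centre of its underside. Do not move.
- magnet_square: Loose bystander: steel angle block, 70 x 16 mm, 70 mm tall, in front of the fixture on its left. Origin: underside. Do not move.
- shaft_collar: Loose bystander: steel ring lying flat, 48 mm across, 18 mm high, in front of the fixture on its right. Origin: centre of its underside. Do not move.
- wrench: Loose bystander: flat wrench, 170 mm long, lying between robot and fixture, left of the middle. Do not move.
- wire_brush: Loose bystander: wooden-handled brush, 190 mm long, lying between robot and fixture, right of the middle. Do not move.
- hammer: Loose bystander: hammer, 270 mm long, lying at the far left. Do not move.
- nozzle_tin: Loose bystander: closed tin, 70 mm across, 55 mm tall, at the far right. Do not move.

How it is judged:
By the outcome, as a careful person would: the job done as asked, in the order asked, and still so for the second after the job is handed in, with the robot touching nothing.
It also fails if it takes over 48 s, if anything falls off the work surface, if the arm or the gripper's body presses on something with over 40 N, if the wrist force passes 120 N, or if a joint passes its speed limit or range.

## Working session

There is one attempt and no reset: what is moved stays moved. The work goes in short steps, Python scripts to look and compute and a shell command to move; the robot and the scene stay as the last step left them, time stands still between calls to the robot, and variables do not carry over. Pictures are saved under pics/ and viewed, and the job is handed in when it is done.

```bash
mkdir -p pics; python3 - <<'E'
from workcell import bot
import cv2, numpy as np
print(bot.get_obs())
for n in ["scene","top"]:
    im,d=bot.camera(n); cv2.imwrite(f"pics/{n}0.png",im); np.savez(f"{n}0.npz",im=im,d=d)
    print(n,bot.get_calibration(n))
print(bot.get_obs()["clock"])
E
```

```text
{'clock': 0.0, 'joint_pos': array([ 1.28398161e+00,  2.41444998e-01,  3.71254286e-03,  1.33519079e+00,
       -1.73789362e-06,  1.57080234e+00]), 'joint_vel': array([-0.00049361,  0.00057019,  0.00200422,  0.00035486,  0.00034113,
       -0.00031878]), 'tau': array([-2.73562564e-04, -3.72320688e+01,  2.52406132e+01,  1.69456744e-02,
       -2.94494771e-05, -1.58463397e-06]), 'eef_pos': array([0.14127018, 0.47896594, 0.23039251]), 'tool_rot': array([ 8.00906615e-01,  5.98788329e-01, -8.51205954e-04,  6.37486970e-04]), 'ft_force': array([0.29700301, 0.6621889 , 0.21551219]), 'ft_torque': array([-0.03841824, -0.03384062, -0.0027117 ]), 'grip_width': 0.08569606086213523}
scene {'vfov': 42.99361883418215, 'cx': 272.7442109016857, 'cy': 204.67786136434114, 'R': array([[ 0.02129308,  0.99974731, -0.00720528],
       [ 0.84354893, -0.02183368, -0.53660833],
       [-0.53663005,  0.00534804, -0.84380068]]), 't': array([-0.03131853, -0.4066192 ,  1.95721529])}
top {'vfov': 49.55062879374341, 'cx': 284.1475060630122, 'cy': 209.25390420185198, 'R': array([[ 3.32489785e-03, -9.99884012e-01, -1.48629576e-02],
       [-9.83851093e-01, -6.10986265e-04, -1.78987860e-01],
       [ 1.78958019e-01,  1.52180535e-02, -9.83739009e-01]]), 't': array([0.00337518, 0.55461856, 1.32194281])}
0.1
```

View pics/scene0.png

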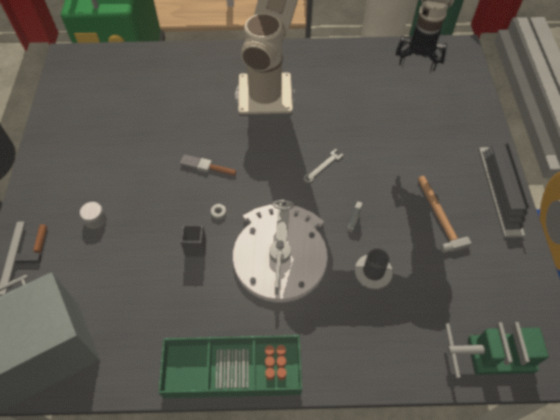

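View pics/top0.png

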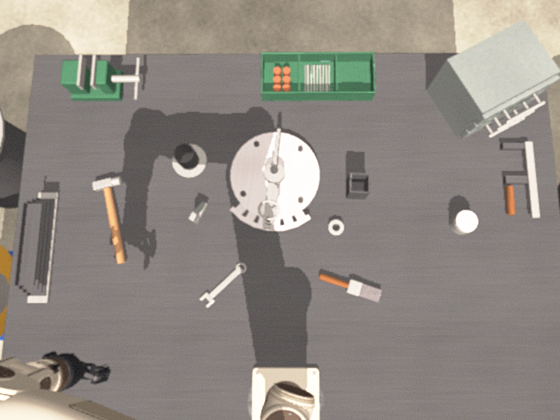

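The flanged pipe stands at top (188,160) and scene (374,268). That is +y, the robot's left, so the target is +0.262. The fixture's pivot is near top (274,170) and the ring near (268,210). Next I'll zoom in and build a point cloud.

```bash
cat > h.py <<'E'
import numpy as np, cv2
def cloud(n,d,c):
    h,w=d.shape; f=h/2/np.tan(np.radians(c["vfov"])/2)
    u,v=np.meshgrid(np.arange(w),np.arange(h))
    P=np.stack([(u-c["cx"])/f*d,(v-c["cy"])/f*d,d],-1)
    return (P-c["t"])@c["R"]
def proj(X,c,h=420):
    f=h/2/np.tan(np.radians(c["vfov"])/2); p=c["R"]@np.array(X)+c["t"]
    return f*p[0]/p[2]+c["cx"],f*p[1]/p[2]+c["cy"]
E
python3 - <<'E'
from h import *
from workcell import bot
from scipy.optimize import least_squares
for n,box in [("top",(140,120,380,320)),("scene",(160,180,400,310))]:
    z=np.load(n+"0.npz");c=bot.get_calibration(n);W=cloud(n,z["d"],c)
    a,b,x2,y2=box
    cv2.imwrite(f"pics/{n}z.png",cv2.resize(z["im"][b:y2,a:x2],None,fx=3.2,fy=3,interpolation=cv2.INTER_CUBIC)) 
    m=(z["d"]>0)
    S=W[b:y2,a:x2].reshape(-1,3)
    # rim upper face
    q=S[(abs(S[:,2]-.026)<.004)&(S[:,0]>.3)&(abs(S[:,1])<.25)]
    print(n,len(q),q.min(0),q.max(0), "table z",np.median(S[:,2]))
    for lo,hi in [(.036,.052),(.062,.076),(.09,.14)]:
        q2=S[(S[:,2]>lo)&(S[:,2]<hi)&(np.hypot(S[:,0]-q[:,0].mean(),S[:,1]-q[:,1].mean())<.19)]
        print(lo,len(q2),q2.mean(0) if len(q2) else 0, np.round(q2[::max(1,len(q2)//12)],3).tolist())
E
```

```text
top 4441 [ 0.30689662 -0.24549208  0.02200134] [0.8057504  0.24955031 0.02999375] table z -0.00019750091203156402
0.036 479 [0.58756566 0.04288086 0.04313107] [[0.779, 0.018, 0.052], [0.649, 0.048, 0.049], [0.635, 0.036, 0.04], [0.621, 0.051, 0.046], [0.613, 0.039, 0.042], [0.601, 0.131, 0.036], [0.591, 0.045, 0.043], [0.575, 0.042, 0.045], [0.562, 0.035, 0.048], [0.551, 0.057, 0.04], [0.542, 0.038, 0.041], [0.511, 0.065, 0.041], [0.502, 0.044, 0.04]]
0.062 44 [0.58999138 0.04140528 0.06778829] [[0.786, 0.018, 0.069], [0.757, 0.021, 0.069], [0.728, 0.023, 0.071], [0.703, 0.026, 0.069], [0.692, 0.02, 0.062], [0.655, 0.02, 0.063], [0.531, 0.049, 0.068], [0.519, 0.061, 0.065], [0.515, 0.061, 0.071], [0.516, 0.04, 0.065], [0.513, 0.055, 0.068], [0.513, 0.046, 0.069], [0.51, 0.058, 0.066], [0.509, 0.049, 0.071], [0.508, 0.055, 0.062]]
0.09 142 [0.58087169 0.04518044 0.10321848] [[0.791, 0.017, 0.091], [0.674, 0.025, 0.093], [0.668, 0.031, 0.093], [0.659, 0.031, 0.093], [0.566, 0.056, 0.119], [0.564, 0.062, 0.116], [0.561, 0.064, 0.115], [0.557, 0.076, 0.108], [0.551, 0.077, 0.104], [0.544
[... 537 characters left out ...]
062 68 [0.63200855 0.04314606 0.06697335] [[0.525, 0.043, 0.075], [0.525, 0.043, 0.069], [0.525, 0.061, 0.069], [0.529, 0.049, 0.07], [0.529, 0.064, 0.07], [0.53, 0.055, 0.066], [0.656, 0.059, 0.062], [0.662, 0.062, 0.062], [0.671, 0.018, 0.062], [0.679, 0.064, 0.064], [0.685, 0.061, 0.063], [0.712, 0.037, 0.065], [0.801, 0.018, 0.075], [0.804, 0.021, 0.068]]
0.09 163 [0.61497823 0.04298445 0.10247766] [[0.526, 0.034, 0.093], [0.529, 0.06, 0.092], [0.538, 0.069, 0.095], [0.553, 0.077, 0.107], [0.564, 0.03, 0.116], [0.563, 0.068, 0.112], [0.573, 0.056, 0.122], [0.574, 0.059, 0.118], [0.669, 0.027, 0.094], [0.675, 0.027, 0.095], [0.681, 0.041, 0.098], [0.7, 0.035, 0.092], [0.769, 0.022, 0.09]]
```

```bash
python3 - <<'E'
from h import *
from workcell import bot
# back far edge of the base: fit circle R=.139 to boundary of z~.026 points at x> centre
from scipy.optimize import least_squares
for n in ["top","scene"]:
    z=np.load(n+"0.npz");c=bot.get_calibration(n);W=cloud(n,z["d"],c)
    mask=((W[...,2]>.016)&(W[...,2]<.15)&(W[...,0]>.3)&(W[...,0]<.85)&(abs(W[...,1])<.4)&(z["d"]>0)).astype(np.uint8)
    k,l,s,ce=cv2.connectedComponentsWithStats(mask)
    for i in range(1,k):
        if s[i,4]>25:
            q=W[l==i]; print(n,s[i].tolist(),np.round(q.mean(0),3),np.round(q.min(0),3),np.round(q.max(0),3))
    i=1+np.argmax(s[1:,4]); mm=(l==i).astype(np.uint8)
    ct=max(cv2.findContours(mm,0,cv2.CHAIN_APPROX_NONE)[0],key=len)[:,0]
    Q=W[ct[:,1],ct[:,0]]; Q=Q[(Q[:,2]<.035)]
    f=lambda p:(np.hypot(Q[:,0]-p[0],Q[:,1]-p[1])-.139)[(Q[:,0]>p[0]+.0)] 
    p=np.array([Q[:,0].max()-.139,Q[:,1].mean()])
    for _ in range(5):
        B=Q[Q[:,0]>p[0]]
        p=least_squares(lambda p:np.hypot(B[:,0]-p[0],B[:,1]-p[1])-.139,p,loss="soft_l1",f_scale=.002).x
    print(n,"pivot",p,"free R",least_squares(lambda p:np.hypot(B[:,0]-p[0],B[:,1]-p[1])-p[2],[*p,.139],loss="soft_l1",f_scale=.002).x)
E
```

```text
top [231, 129, 89, 102, 6842] [0.649 0.036 0.031] [ 0.494 -0.104  0.016] [0.807 0.172 0.122]
top [173, 143, 26, 28, 400] [0.72  0.307 0.06 ] [0.686 0.276 0.016] [0.752 0.34  0.093]
top [347, 173, 24, 26, 421] [ 0.626 -0.218  0.064] [ 0.595 -0.251  0.016] [ 0.658 -0.188  0.095]
top [189, 202, 18, 22, 172] [0.545 0.266 0.047] [0.516 0.248 0.016] [0.583 0.289 0.074]
top [329, 220, 15, 15, 89] [ 0.506 -0.154  0.018] [ 0.484 -0.176  0.016] [ 0.527 -0.132  0.023]
top [319, 274, 63, 22, 367] [ 0.327 -0.199  0.019] [ 0.301 -0.285  0.016] [ 0.363 -0.1    0.028]
top pivot [0.6668029  0.03464126] free R [0.66898574 0.03461826 0.13732258]
scene [180, 157, 56, 18, 326] [ 0.333 -0.199  0.021] [ 0.301 -0.283  0.016] [ 0.373 -0.1    0.031]
scene [233, 199, 94, 102, 7147] [0.665 0.038 0.033] [ 0.497 -0.101  0.016] [0.813 0.175 0.124]
scene [348, 201, 14, 29, 162] [0.558 0.269 0.049] [0.522 0.249 0.016] [0.59  0.289 0.079]
scene [210, 204, 16, 14, 106] [ 0.512 -0.151  0.019] [ 0.487 -0.176  0.016] [ 0.535 -0.128  0.025]
scene [180, 224, 26, 31, 660] [ 0.634 -0.217  0.062] [ 0.598 -0.249  0.016] [ 0.666 -0.185  0.1  ]
scene [362, 248, 27, 32, 576] [0.727 0.309 0.06 ] [0.692 0.276 0.016] [0.761 0.354 0.1  ]
scene pivot [0.67237929 0.03680023] free R [0.67480362 0.03677518 0.13708751]
```

```bash
python3 - <<'E'
from h import *
from workcell import bot
P=np.array([.6695,.0357]);out=[]
for n,(a,b,w,h) in [("top",(222,120,112,120)),("scene",(222,185,112,120))]:
    z=np.load(n+"0.npz");c=bot.get_calibration(n);im=cv2.resize(z["im"][b:b+h,a:a+w],None,fx=5,fy=5,interpolation=cv2.INTER_CUBIC)
    raw=im.copy()
    psi=0.13
    o=np.array([-np.cos(psi),np.sin(psi)]);t=np.array([-o[1],o[0]])*-1
    def pl(X,col,closed=False):
        q=np.array([[(np.array(proj(x,c))-[a,b]+.5)*5] for x in X]).astype(np.int32)
        cv2.polylines(im,[q],closed,col,1)
    th=np.linspace(0,2*np.pi,60)
    pl([[*(P+.139*np.array([np.cos(s),np.sin(s)])),.026] for s in th],(0,0,255),True)
    for r in (.0255,.0325):
        pl([[*(P+(.126-r*np.sin(s)*.819)*o+r*np.cos(s)*t),.101+r*np.sin(s)*.574] for s in th],(0,255,0),True)
    pl([[*(P+.15*o+.013*(np.array([np.cos(s),np.sin(s)]))),.07] for s in th],(255,0,0),True)
    for k in(-2,-1,0,1,2):
        pp=psi+k*-.262
        oo=np.array([-np.cos(pp),np.sin(pp)])
        pl([[*(P+.15*oo+.0065*np.array([np.cos(s),np.sin(s)])),.026] for s in th],(0,200,255),True)
    pl([[*(P+.172*o+.017*t),.044],[*(P+.172*o-.017*t),.044],[*(P-.017*t),.044],[*(P+.017*t),.044]],(255,0,255),True)
    out.append(im);cv2.imwrite(f"pics/{n}raw.png",raw);cv2.imwrite(f"pics/{n}ov.png",im)
E
```

```text
(no output)
```

View pics/topov.png

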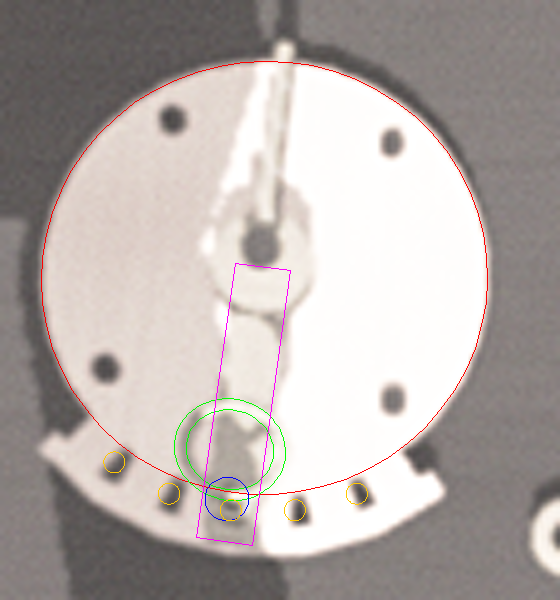

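View pics/sceneov.png

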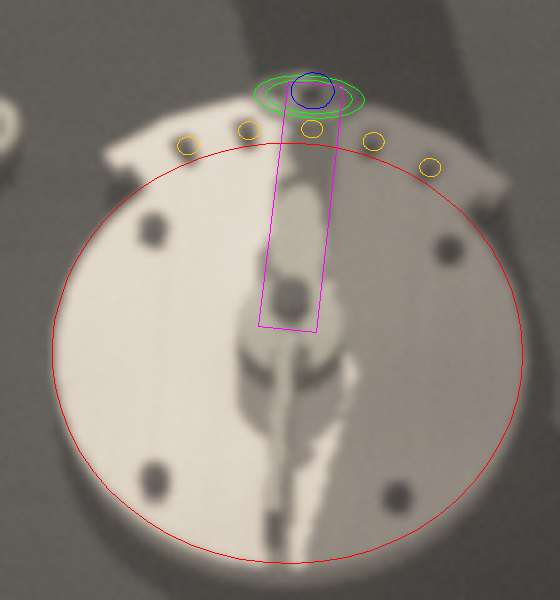

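The overlay fits within a few mm: pivot about (0.669,0.036), yaw about 0.13, and the five holes lie on their predicted marks. The arm starts over the middle hole. Now I'll compute the approach pose.

```bash
cat >> h.py <<'E'
from scipy.spatial.transform import Rotation as Ro
def frame(psi,beta):
    o=np.array([-np.cos(psi),np.sin(psi),0]); z=-o*np.sin(beta)+np.array([0,0,-np.cos(beta)])
    x=np.array([np.sin(psi),np.cos(psi),0]); return np.stack([x,np.cross(z,x),z],1),o
def delta(s,p,R):
    R0=Ro.from_quat(s["tool_rot"]).as_matrix()
    d=R0.T@(np.array(p)-s["eef_pos"]); r=Ro.from_matrix(R0.T@R).as_rotvec()
    return d*1000,np.degrees(r)
E
python3 - <<'E'
from h import *
from workcell import bot
s=bot.get_obs()
R,o=frame(.13,np.radians(45)); C=np.array([.6685,.0357,0])+.126*o+[0,0,.101]
print(C); p=C-R[:,2]*.12; print("pre",p)
R0=Ro.from_quat(s["tool_rot"]).as_matrix();print(np.round(R0,3))
d,r=delta(s,p,R);print("mm in start frame",d,d/25,"rot deg",r,r/180)
E
```

```text
[0.5435632 0.0520339 0.101    ]
pre [0.45942638 0.06303372 0.18585281]
[[ 0.283  0.959 -0.001]
 [ 0.959 -0.283 -0.002]
 [-0.002  0.    -1.   ]]
mm in start frame [-308.9080282   422.83014179   45.22173862] [-12.35632113  16.91320567   1.80886954] rot deg [-44.91430422   3.6334798   -8.47330568] [-0.24952391  0.020186   -0.04707392]
```

```bash
python3 -m inch '[[-0.7,0.9,0,0,0,0,1],[-0.77,1,0,0,0,0,1],[-0.77,1,0,0,0,0,1],[-0.77,1,0,0,0,0,1],[-0.77,1,0,0,0,0,1],[-0.77,1,0,0,0,0,1],[-0.77,1,0,0,0,0,1],[-0.77,1,0,0,0,0,1]]' && python3 -m inch '[[-0.77,1,0,0,0,0,1],[-0.77,1,0,0,0,0,1],[-0.77,1,0,0,0,0,1],[-0.77,1,0,0,0,0,1],[-0.77,1,0,0,0,0,1],[-0.77,1,0,0,0,0,1],[-0.77,0.9,0,0,0,0,1],[-0.4,0.5,0,0,0,0,1]]'
python3 - <<'E'
from h import *
from workcell import bot
s=bot.get_obs()
R,o=frame(.13,np.radians(45)); C=np.array([.6685,.0357,0])+.126*o+[0,0,.101]
p=C-R[:,2]*.12; print("pre",p)
d,r=delta(s,p,R);print(s["clock"],s["eef_pos"],s["grip_width"],s["joint_pos"],d,d/25,"rot deg",r,r/180)
E
```

```text
clock: 0.9
eef_pos: [0.2881, 0.2763, 0.231]
tool_rot: [0.801, 0.599, -0.0, 0.0]
ft_force: [0.7, -0.1, -0.1]
grip_width: 0.0001
clock: 1.7
eef_pos: [0.425, 0.0846, 0.2309]
tool_rot: [0.802, 0.598, -0.0, 0.0]
ft_force: [-0.8, 0.1, 0.1]
grip_width: 0.0002
pre [0.45942638 0.06303372 0.18585281]
1.7 [0.42495245 0.0846453  0.23087843] 0.00016552234347536992 [ 1.96923335e-01  1.09466516e-01 -1.56793518e-01  1.30528743e+00
 -4.41075618e-04  4.85989415e-01] [-10.85453727  39.22479117  45.01570727] [-0.43418149  1.56899165  1.80062829] rot deg [-44.93264969   3.61712436  -8.62452669] [-0.24962583  0.02009514 -0.04791404]
```

```bash
python3 -m inch '[[0,0,0,-0.0416,0.0034,-0.008,1],[0,0,0,-0.0416,0.0034,-0.008,1],[0,0,0,-0.0416,0.0034,-0.008,1],[0,0,0,-0.0416,0.0034,-0.008,1],[0,0,0,-0.0416,0.0034,-0.008,1],[0,0,0,-0.0416,0.0034,-0.008,1],[0,0,0,0,0,0,1],[0,0,0,0,0,0,1]]'
python3 - <<'E'
from h import *
from workcell import bot
s=bot.get_obs()
R,o=frame(.13,np.radians(45)); C=np.array([.6685,.0357,0])+.126*o+[0,0,.101]
p=C-R[:,2]*.08; print("pre",p)
d,r=delta(s,p,R);print(s["clock"],s["eef_pos"],s["joint_pos"],d,d/25,"rot deg",r,r/180)
c=bot.get_calibration("wrist");im,dd=bot.camera("wrist");print(c);cv2.imwrite("pics/w1.png",im);np.savez("w1.npz",im=im,d=dd,R=c["R"],t=c["t"])
E
```

```text
clock: 2.5
eef_pos: [0.4238, 0.0868, 0.2311]
tool_rot: [0.694, 0.611, 0.253, 0.286]
ft_force: [-0.0, 0.3, 0.8]
grip_width: 0.0001
pre [0.48747199 0.05936712 0.15756854]
2.5 [0.42380102 0.08677993 0.23112675] [ 0.49283559 -0.35805049 -0.85003183  0.39693615 -0.42109468  0.46842253] [-19.26998442  -4.68368404  99.11102553] [-0.77079938 -0.18734736  3.96444102] rot deg [-0.11856528 -0.20228104  0.09122379] [-0.0006587  -0.00112378  0.0005068 ]
{'vfov': 65.70646984690485, 'cx': 280.184754241226, 'cy': 212.25728416668318, 'R': array([[ 0.12568474,  0.99206885,  0.00165899],
       [ 0.44678182, -0.05809549,  0.89275468],
       [ 0.88577048, -0.11146443, -0.45054004]]), 't': array([-0.14062993, -0.35906609, -0.10023667])}
```

View pics/w1.png

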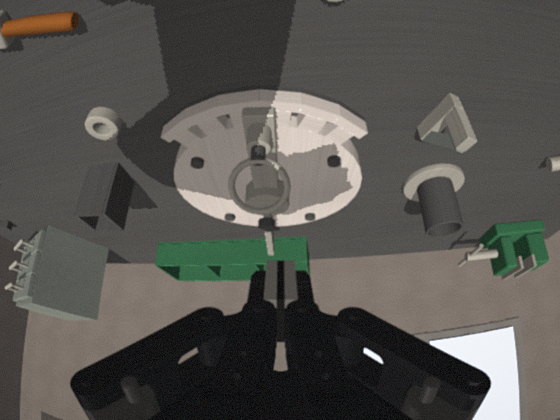

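The wrist picture shows the ring at (259,184), about 30 px in radius, with its wire sharp. The fingers come in at (281,300), and the pipe is on the picture's right (440,200), which is robot left. I'll fit the ring from this view.

```bash
cat >> h.py <<'E'
def fproj(X,c):
    f=210/np.tan(np.radians(c["vfov"])/2); p=c["R"]@np.array(X)+c["t"]
    th=np.arctan2(np.hypot(p[0],p[1]),p[2]); u=p[:2]/np.hypot(p[0],p[1])*th*f
    return u[0]+c["cx"],u[1]+c["cy"]
def wov(im,c,P,psi,h=0.,arm=0.,box=(150,70,240,170),k=3.3):
    a,b,w,hh=box; im=cv2.resize(im[b:b+hh,a:a+w],None,fx=k,fy=k,interpolation=cv2.INTER_CUBIC)
    th=np.linspace(0,2*np.pi,60)
    def pl(X,col):
        q=np.array([[(np.array(fproj(x,c))-[a,b]+.5)*k] for x in X]).astype(np.int32); cv2.polylines(im,[q],True,col,1)
    D=lambda p:np.array([-np.cos(p),np.sin(p)])
    pl([[*(P+.139*D(s)),.026] for s in th],(0,0,255))
    pa=psi-arm; # positive arm -> ring to +y
    pa=psi+arm; o=D(pa); t=np.array([o[1],-o[0]])
    for r in (.0255,.0325): pl([[*(P+(.126-r*np.sin(s)*.819)*o+r*np.cos(s)*t),.101+h+r*np.sin(s)*.574] for s in th],(0,255,0))
    pl([[*(P+.15*o+.013*D(s)),.07] for s in th],(255,0,0))
    for j in range(-2,3): pl([[*(P+.15*D(psi+j*.2618)+.0065*D(s)),.026] for s in th],(0,200,255))
    pl([[*(P+.172*o+.017*t),.044],[*(P+.172*o-.017*t),.044],[*(P-.017*t),.044],[*(P+.017*t),.044]],(255,0,255))
    return im
E
python3 - <<'E'
from h import *
from workcell import bot
z=np.load("w1.npz");c=dict(bot.get_calibration("wrist"));c["R"]=z["R"];c["t"]=z["t"]
cv2.imwrite("pics/w1ov.png",wov(z["im"],c,np.array([.6685,.0357]),.13))
E
```

```text
(no output)
```

View pics/w1ov.png

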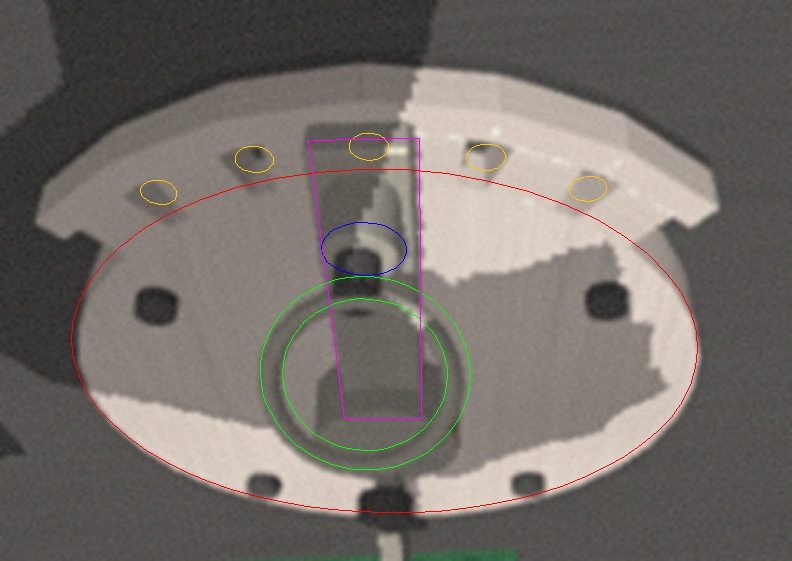

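```bash
python3 -m inch '[[-0.15,-0.04,0.8,0,0,0,1],[-0.2,-0.05,1,0,0,0,1],[-0.2,-0.05,1,0,0,0,1],[-0.2,-0.05,1,0,0,0,1],[-0.02,0,0.7,0,0,0,1],[0,0,0.5,0,0,0,1],[0,0,0,0,0,0,1],[0,0,0,0,0,0,1]]'
cat > chk.py <<'E'
from h import *
from workcell import bot
import sys
name=sys.argv[1]; along=float(sys.argv[2]); beta=float(sys.argv[3]); arm=float(sys.argv[4]); h=float(sys.argv[5])
P=np.array([.6685,.0357,0])
s=bot.get_obs();R,o=frame(.13+arm,np.radians(beta)); C=P+.126*o+[0,0,.101+h]
d,r=delta(s,C+R[:,2]*along,R);print(round(s["clock"],2),s["eef_pos"],s["ft_force"],"\nunits",d/25,r/180,"j",np.round(s["joint_pos"],2))
if name!="-":
    c=bot.get_calibration("wrist");im,dd=bot.camera("wrist");np.savez(name+".npz",im=im,d=dd,R=c["R"],t=c["t"])
    cv2.imwrite(f"pics/{name}.png",im); cv2.imwrite(f"pics/{name}o.png",wov(im,c,P[:2],.13,h,arm,box=(120,40,320,240),k=2.5))
E
python3 chk.py w2 .035 45 0 0
```

```text
clock: 3.35
eef_pos: [0.5088, 0.0568, 0.1408]
tool_rot: [0.694, 0.609, 0.254, 0.287]
ft_force: [0.6, -0.2, -0.7]
grip_width: 0.0002
3.35 [0.50881345 0.05680704 0.14079536] [ 0.60146178 -0.19511054 -0.7438085 ] 
units [-0.01832968 -0.13842322  3.51743571] [ 0.00044599 -0.00082516 -0.00020286] j [ 0.28 -0.02 -0.93 -0.09 -0.28  0.3 ]
```

View pics/w2o.png

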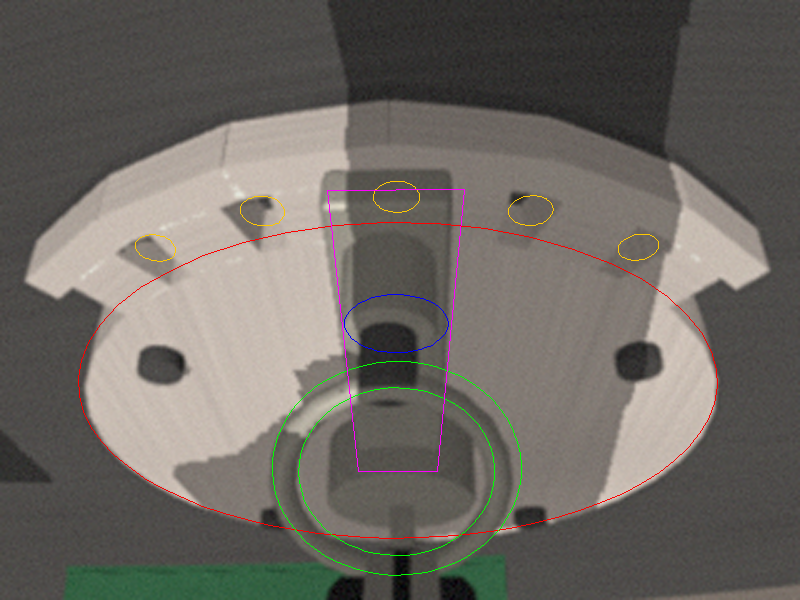

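```bash
python3 -m inch '[[-0.08,-0.14,0,0,0,0,1],[0,0,0.4,0,0,0,1],[0,0,0.5,0,0,0,1],[0,0,0.5,0,0,0,1],[0,0,0.4,0,0,0,1],[0,0,0,0,0,0,1],[0,0,0,0,0,0,1],[0,0,0,0,0,0,1]]'
python3 chk.py w3 .035 45 0 0
```

```text
clock: 4.2
eef_pos: [0.535, 0.0513, 0.106]
tool_rot: [0.693, 0.61, 0.254, 0.287]
ft_force: [-0.1, -0.7, -0.1]
grip_width: 0.0001
4.2 [0.53500449 0.051279   0.10596522] [-0.10632929 -0.73208723 -0.09874587] 
units [0.06803226 0.09454052 1.7780787 ] [ 0.00042299 -0.00110804  0.00033329] j [ 0.24  0.12 -0.93 -0.23 -0.25  0.26]
```

View pics/w3.png

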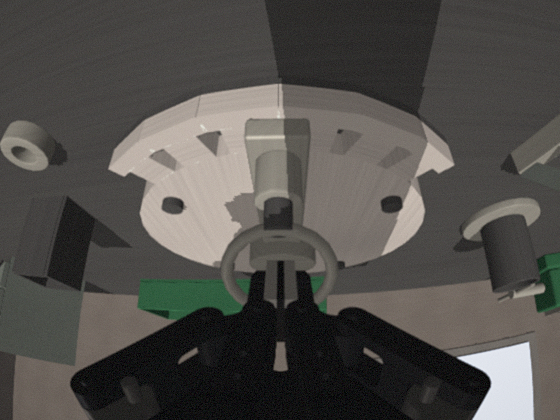

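The fingertips sit centred in the ring: the ring is about (280,266) and the tips about (281,265), with side gaps of roughly 15 px. Wrist force is near zero, so I'll continue in.

```bash
python3 -m inch '[[0,0.05,0.3,0,0,0,1],[0,0.02,0.4,0,0,0,1],[0,0.02,0.4,0,0,0,1],[0,0,0.4,0,0,0,1],[0,0,0.3,0,0,0,1],[0,0,0,0,0,0,1],[0,0,0,0,0,0,1],[0,0,0,0,0,0,1]]'
python3 chk.py w4 .035 45 0 0; python3 - <<'E'
from workcell import bot
import cv2
im,d=bot.camera("scene");cv2.imwrite("pics/s4.png",cv2.resize(im[150:300,180:380],None,fx=4,fy=4))
E
```

```text
clock: 5.05
eef_pos: [0.5681, 0.0469, 0.075]
tool_rot: [0.694, 0.61, 0.253, 0.287]
ft_force: [0.4, -0.2, 0.1]
grip_width: 0.0001
5.05 [0.56809153 0.04685233 0.0750135 ] [ 0.3641157  -0.17961652  0.09172726] 
units [ 0.07841701  0.02819892 -0.04168113] [ 8.71284189e-05 -9.38282424e-04  3.61447732e-04] j [ 0.2   0.26 -0.89 -0.34 -0.23  0.24]
```

View pics/w4.png

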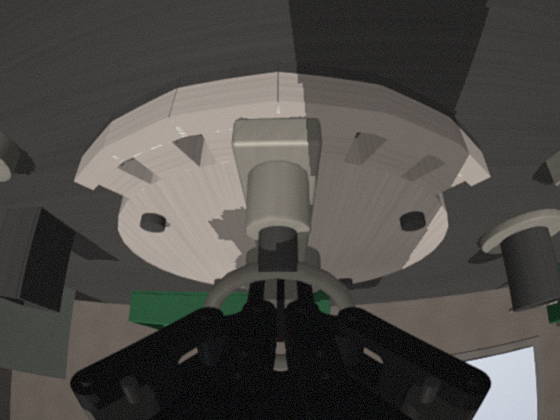

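View pics/s4.png

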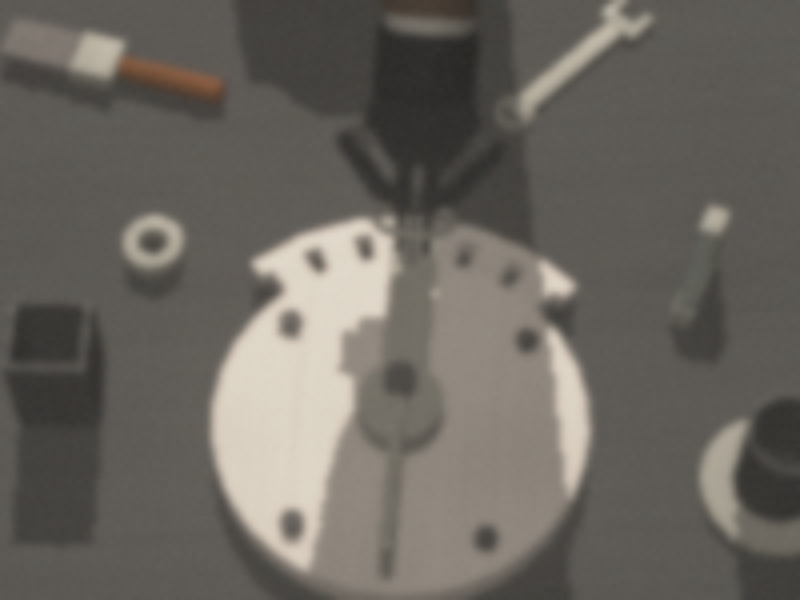

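The fingers are through the ring, with the wire arc at (280,275) crossing over them. There is no contact force. Now I'll lift straight up, which is tool +y/−z equally.

```bash
python3 -m inch '[[0,0.08,-0.08,0,0,0,1],[0,0.09,-0.09,0,0,0,1],[0,0.09,-0.09,0,0,0,1],[0,0.09,-0.09,0,0,0,1],[0,0.09,-0.09,0,0,0,1],[0,0,0,0,0,0,1],[0,0,0,0,0,0,1],[0,0,0,0,0,0,1]]'; python3 chk.py - .035 45 0 0
```

```text
clock: 5.95
eef_pos: [0.5682, 0.0468, 0.0905]
tool_rot: [0.694, 0.61, 0.253, 0.287]
ft_force: [0.6, -0.0, -0.7]
grip_width: -0.0001
5.95 [0.56816541 0.04684864 0.09048737] [ 0.60917901 -0.04550053 -0.71757399] 
units [ 0.07737325 -0.4116662   0.39379038] [ 7.85250608e-05 -9.42642881e-04  3.48332056e-04] j [ 0.2   0.22 -0.88 -0.28 -0.23  0.24]
```

```bash
python3 -m inch '[[0,0.07,-0.07,0,0,0,1],[0,0.07,-0.07,0,0,0,1],[0,0.07,-0.07,0,0,0,1],[0,0.07,-0.07,0,0,0,1],[0,0,0,0,0,0,1],[0,0,0,0,0,0,1],[0,0,0,0,0,0,1],[0,0,0,0,0,0,1]]'; python3 chk.py w5 .035 45 0 0
```

```text
clock: 6.75
eef_pos: [0.5678, 0.0468, 0.1001]
tool_rot: [0.694, 0.61, 0.253, 0.287]
ft_force: [-1.7, 1.4, -0.8]
grip_width: 0.0003
6.75 [0.56782933 0.04677201 0.10007887] [-1.68698925  1.40738001 -0.81903079] 
units [ 0.08183035 -0.67339239  0.67462751] [-0.00014239 -0.00089376  0.0004031 ] j [ 0.2   0.19 -0.87 -0.24 -0.23  0.24]
```

View pics/w5.png

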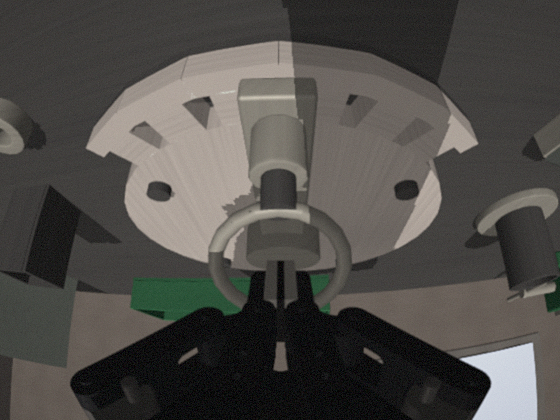

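First contact: the force is starting to rise. I'll lift the pin, sliding the finger about 4 mm deeper under the ring as it rises.

```bash
python3 -m inch '[[0,0,0.1,0,0,0,1],[0,0.06,-0.03,0,0,0,1],[0,0.08,-0.08,0,0,0,1],[0,0.08,-0.08,0,0,0,1],[0,0.08,-0.08,0,0,0,1],[0,0.08,-0.08,0,0,0,1],[0,0,0,0,0,0,1],[0,0,0,0,0,0,1]]'; python3 chk.py w6 .035 45 0 0
```

```text
clock: 7.6
eef_pos: [0.5696, 0.0465, 0.111]
tool_rot: [0.694, 0.611, 0.253, 0.286]
ft_force: [-4.6, 1.8, -6.2]
grip_width: 0.0003
7.6 [0.56960691 0.04649977 0.11096452] [-4.64785499  1.76454353 -6.18003763] 
units [ 0.08332085 -1.03124618  0.93267301] [-0.00039914 -0.00092248  0.00048439] j [ 0.2   0.16 -0.85 -0.2  -0.23  0.24]
```

View pics/w6.png

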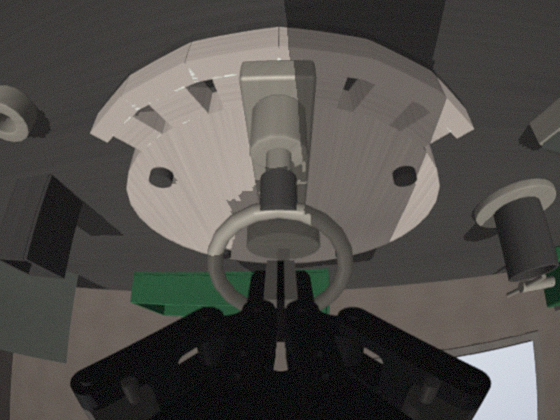

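The pin is rising, and its shaft now shows at (278,158) between guide and collar. Vertical load is 6 N. I'll lift about 14 mm more.

```bash
python3 -m inch '[[0,0.07,-0.07,0,0,0,1],[0,0.08,-0.08,0,0,0,1],[0,0.08,-0.08,0,0,0,1],[0,0.08,-0.08,0,0,0,1],[0,0.07,-0.07,0,0,0,1],[0,0,0,0,0,0,1],[0,0,0,0,0,0,1],[0,0,0,0,0,0,1]]'; python3 chk.py w7 .035 45 0 0.024
```

```text
clock: 8.45
eef_pos: [0.5696, 0.0465, 0.1243]
tool_rot: [0.694, 0.611, 0.253, 0.286]
ft_force: [-5.4, 0.9, -7.5]
grip_width: 0.0
8.45 [0.56961539 0.04648449 0.12432986] [-5.35024933  0.87593494 -7.47610955] 
units [ 0.08437075 -0.73093591  0.6314184 ] [-0.00048984 -0.00091695  0.00051111] j [ 0.2   0.13 -0.83 -0.15 -0.23  0.24]
```

View pics/w7o.png

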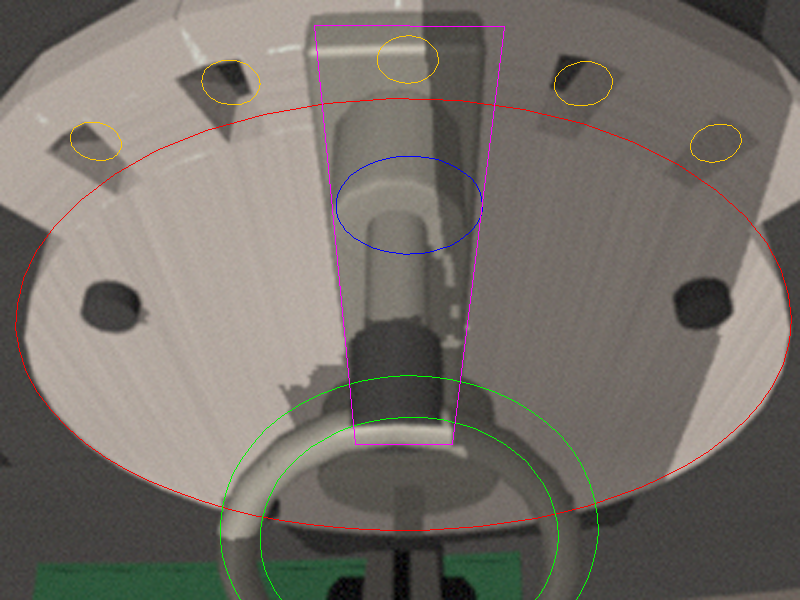

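The pin is at about 25 mm by finger height, clear of the hole, with a gentle 7.5 N load. I'll swing about the pivot toward the pipe (+), first about 0.2 rad.

```bash
python3 -m inch '[[0.135,0,0,0,-0.0077,0.0077,1],[0.135,0,0,0,-0.0077,0.0077,1],[0.135,0,0,0,-0.0077,0.0077,1],[0.135,0,0,0,-0.0077,0.0077,1],[0.135,0,0,0,-0.0077,0.0077,1],[0.135,0,0,0,-0.0077,0.0077,1],[0,0,0,0,0,0,1],[0,0,0,0,0,0,1]]'; python3 chk.py w8 .035 45 0.2 0.025
```

```text
clock: 9.3
eef_pos: [0.5739, 0.067, 0.124]
tool_rot: [0.752, 0.537, 0.222, 0.31]
ft_force: [-6.5, 1.3, -9.3]
grip_width: 0.0001
9.3 [0.57387746 0.06697397 0.12399047] [-6.48705714  1.26505649 -9.31682182] 
units [ 0.04201202 -0.68687675  0.5997472 ] [-0.00084652 -0.00013311 -0.00034646] j [ 0.35  0.18 -0.74 -0.01 -0.46  0.52]
```

View pics/w8o.png

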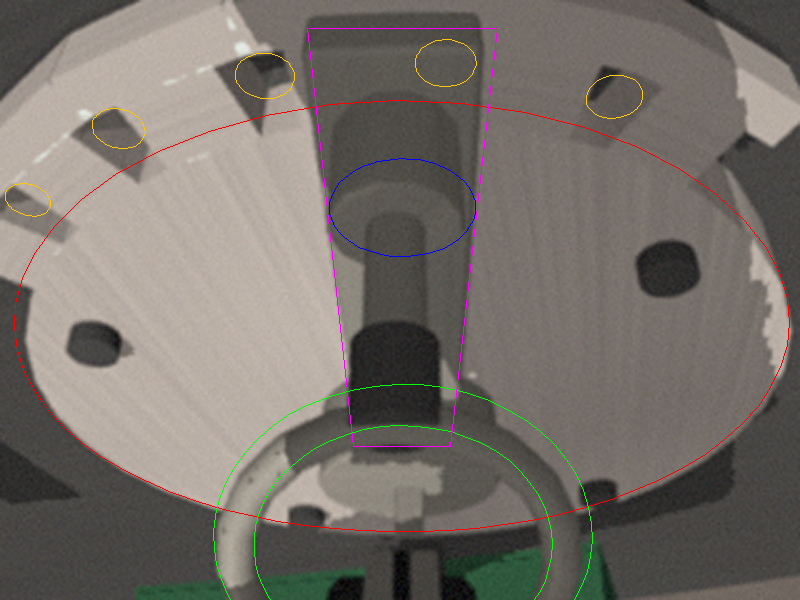

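The arm has followed and lies at about 0.2 rad, with the model overlay agreeing to about 1 mm. I'll go the last 0.06 with the pin still lifted, then look.

```bash
python3 -m inch '[[0.11,0,0,0,-0.0062,0.0062,1],[0.11,0,0,0,-0.0062,0.0062,1],[0.02,0,0,0,-0.0011,0.0011,1],[0,0,0,0,0,0,1],[0,0,0,0,0,0,1],[0,0,0,0,0,0,1],[0,0,0,0,0,0,1],[0,0,0,0,0,0,1]]'; python3 chk.py w9 .035 45 0.262 0.025
```

```text
clock: 10.15
eef_pos: [0.5758, 0.0724, 0.1239]
tool_rot: [0.768, 0.514, 0.213, 0.317]
ft_force: [-6.6, 1.0, -8.7]
grip_width: -0.0002
10.15 [0.57580587 0.07241055 0.1239247 ] [-6.58219431  0.95191907 -8.67796609] 
units [ 0.05846259 -0.68372352  0.59923924] [-9.53603978e-04 -5.83066733e-04  4.21061462e-05] j [ 0.39  0.2  -0.7   0.05 -0.52  0.61]
```

View pics/w9o.png

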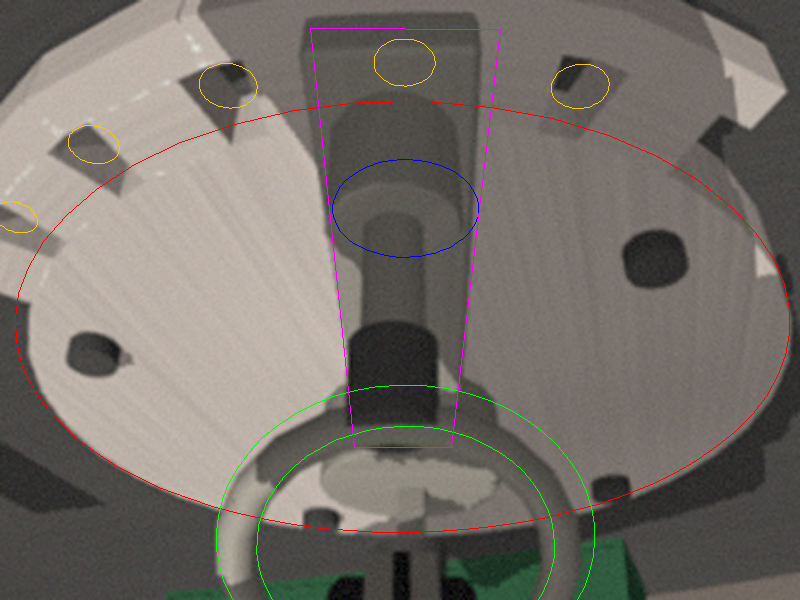

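Relative to the overlay, the arm sits just as it did over the middle hole: edges −8 and −20 px now, −8 and −19 px then. It is therefore over hole +1 within a few mrad, and I'll lower the pin slowly.

```bash
python3 -m inch '[[0,-0.08,0.08,0,0,0,1],[0,-0.09,0.09,0,0,0,1],[0,-0.09,0.09,0,0,0,1],[0,-0.09,0.09,0,0,0,1],[0,-0.09,0.09,0,0,0,1],[0,-0.09,0.09,0,0,0,1],[0,-0.06,0.06,0,0,0,1],[0,0,0,0,0,0,1]]'; python3 chk.py w10 .035 45 0.262 0.0
```

```text
clock: 11.0
eef_pos: [0.5761, 0.0728, 0.1034]
tool_rot: [0.768, 0.514, 0.213, 0.317]
ft_force: [-8.2, 3.1, -6.9]
grip_width: 0.0003
11.0 [0.57613451 0.0727751  0.10344108] [-8.15729738  3.08353657 -6.89179899] 
units [ 0.0389788  -0.81630435  0.72210908] [-7.14488338e-04 -8.22665253e-04 -4.95195887e-05] j [ 0.39  0.25 -0.72 -0.02 -0.52  0.61]
```

View pics/w10o.png

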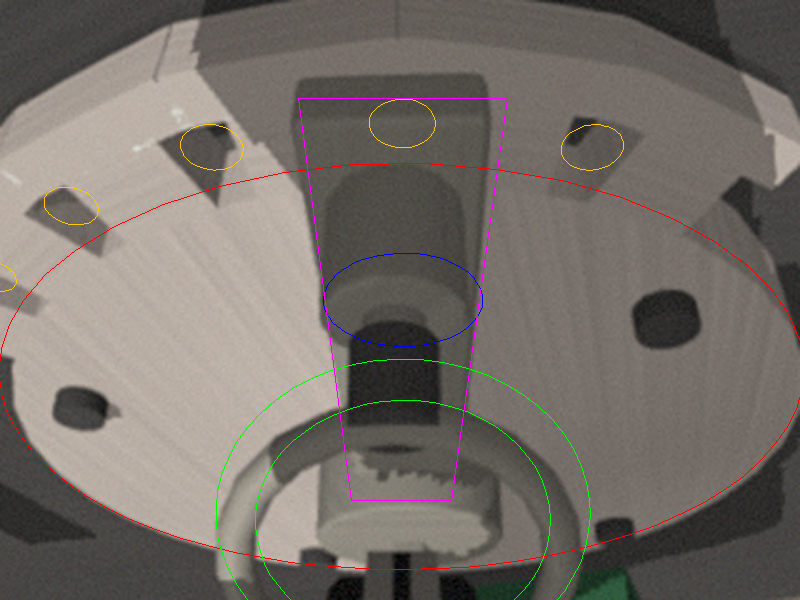

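The pin went below rim height and is now inside the hole, with only a sliver of shaft showing and the finger still carrying it. I'll lower more until the finger is free.

```bash
python3 -m inch '[[0,-0.08,0.08,0,0,0,1],[0,-0.08,0.08,0,0,0,1],[0,-0.08,0.08,0,0,0,1],[0,-0.08,0.08,0,0,0,1],[0,-0.08,0.08,0,0,0,1],[0,-0.05,0.05,0,0,0,1],[0,0,0,0,0,0,1],[0,0,0,0,0,0,1]]'; python3 chk.py w11 .035 45 0.262 0.0
```

```text
clock: 11.85
eef_pos: [0.5785, 0.0724, 0.09]
tool_rot: [0.768, 0.512, 0.215, 0.318]
ft_force: [0.3, 0.4, -0.2]
grip_width: 0.0001
11.85 [0.57853953 0.07237195 0.08996182] [ 0.34066871  0.41321596 -0.18194154] 
units [ 0.0167958  -0.50481166  0.27013152] [ 0.00101466 -0.00070209 -0.00108986] j [ 0.39  0.28 -0.73 -0.07 -0.52  0.61]
```

View pics/w11o.png

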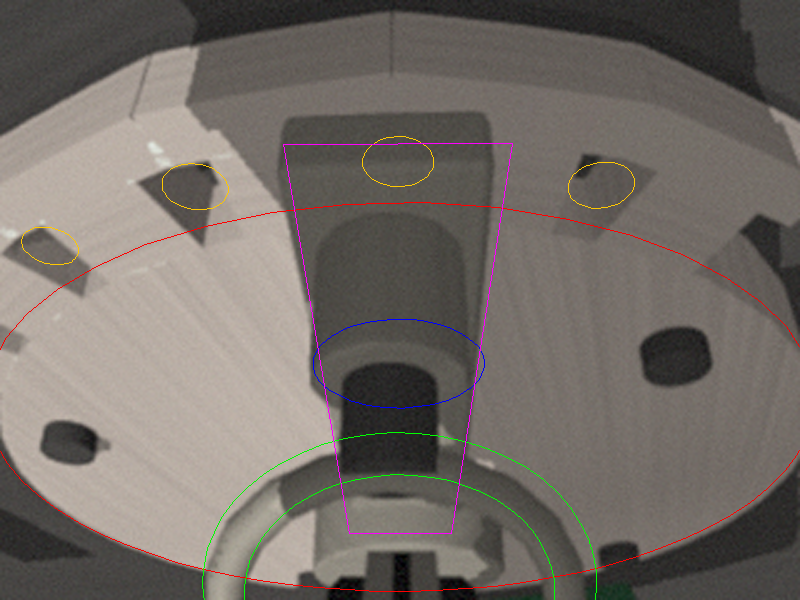

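Force is zero and the pin's collar sits on the guide with no shaft showing. I'll centre the finger in the ring and withdraw along its axis.

```bash
python3 -m inch '[[0,-0.2,0,0,0,0,1],[0,-0.2,0,0,0,0,1],[0,0,-0.2,0,0,0,1],[0,0,-0.4,0,0,0,1],[0,0,-0.5,0,0,0,1],[0,0,-0.5,0,0,0,1],[0,0,-0.5,0,0,0,1],[0,0,-0.3,0,0,0,1]]' && python3 chk.py - .035 45 0.262 0 && python3 -m inch '[[0,0,-0.4,0,0,0,1],[0,0,-0.6,0,0,0,1],[0,0,-0.8,0,0,0,1],[0,0,-0.8,0,0,0,1],[0,0,-0.6,0,0,0,1],[0,0,0,0,0,0,1],[0,0,0,0,0,0,1],[0,0,0,0,0,0,1]]'; python3 chk.py w12 .035 45 0.262 0.0
```

```text
clock: 12.7
eef_pos: [0.5307, 0.0914, 0.1251]
tool_rot: [0.768, 0.513, 0.214, 0.318]
ft_force: [0.3, 0.1, -0.5]
grip_width: -0.0001
12.7 [0.53073583 0.09143215 0.12506129] [ 0.25019598  0.0976231  -0.52101972] 
units [ 0.03943548 -0.04447275  2.719988  ] [ 0.00037978 -0.00064956 -0.00051526] j [ 0.48  0.15 -0.76  0.09 -0.57  0.7 ]
clock: 13.5
eef_pos: [0.4788, 0.1122, 0.1798]
tool_rot: [0.768, 0.513, 0.213, 0.318]
ft_force: [0.1, -1.0, -1.0]
grip_width: 0.0001
13.5 [0.47880274 0.11216932 0.17981342] [ 0.06587853 -0.96172437 -1.03920171] 
units [ 0.06985365 -0.00756474  5.85015345] [-4.11626279e-05 -1.21874545e-04 -3.87522431e-04] j [ 0.61 -0.02 -0.73  0.36 -0.64  0.83]
```

View pics/w12o.png

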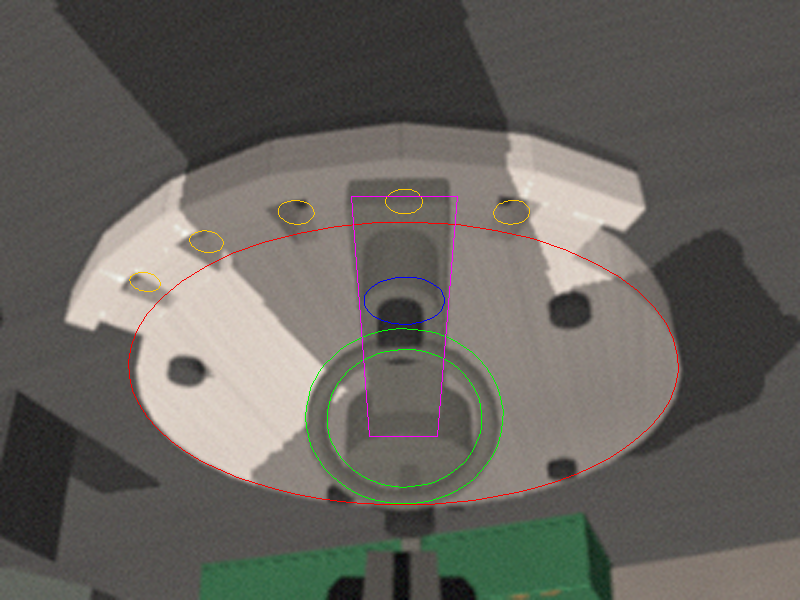

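The ring matches the model at pin = 0 and arm = +0.262. One free hole remains on the pipe side and three on the other. Last, I'll check the bystanders against the first pictures.

```bash
python3 - <<'E'
from h import *
from workcell import bot
for n in ["top","scene"]:
    im,d=bot.camera(n);z=np.load(n+"0.npz");c=bot.get_calibration(n)
    for lab,D in (("before",z["d"]),("after",d)):
        W=cloud(n,D,c)
        for nm,x,y,zm in [("pipe",.723,.308,.04),("tube",.63,-.218,.04),("magnet",.55,.267,.03),("collar",.509,-.152,.01),("fence",.79,.018,.06)]:
            q=W[(np.hypot(W[...,0]-x,W[...,1]-y)<.05)&(W[...,2]>zm)&(D>0)]
            print(n,lab,nm,np.round(q.mean(0),4) if len(q) else None,len(q))
    cv2.imwrite(f"pics/{n}F.png",im)
print(bot.get_obs()["clock"])
E
```

```text
top before pipe [0.7203 0.3074 0.0703] 300
top before tube [ 0.6266 -0.2181  0.0736] 335
top before magnet [0.5431 0.268  0.0546] 132
top before collar [ 0.5049 -0.1538  0.0166] 143
top before fence [0.7695 0.0236 0.083 ] 66
top after pipe [0.7203 0.3077 0.0701] 293
top after tube [ 0.6265 -0.2185  0.0734] 333
top after magnet [0.5425 0.2685 0.0553] 131
top after collar [ 0.5056 -0.1537  0.0164] 141
top after fence [ 0.7654 -0.0027  0.0818] 69
scene before pipe [0.7261 0.309  0.0703] 435
scene before tube [ 0.6336 -0.2169  0.0717] 509
scene before magnet [0.5542 0.2699 0.0551] 134
scene before collar [ 0.5125 -0.151   0.0175] 151
scene before fence [0.7761 0.0259 0.0834] 96
scene after pipe [0.7261 0.3089 0.0704] 438
scene after tube [ 0.6337 -0.217   0.0722] 506
scene after magnet [0.5538 0.2701 0.0559] 130
scene after collar [ 0.5115 -0.1517  0.018 ] 143
scene after fence [0.7691 0.0016 0.0819] 114
13.65
```

View pics/topF.png

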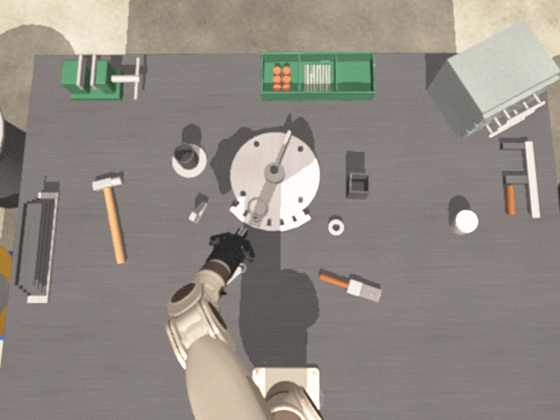

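The final top picture shows the ring at (258,207), swung toward the pipe at (188,160). The loose things I measured haven't moved, and the gripper is clear in the air. I'm handing in.

```bash
python3 -c "
from workcell import bot
print(bot.job_done())"
```

```text
the job is handed in; nothing more can be done
None
```

The mitre stop is set one hole over, towards the flanged pipe on the robot's left (about +0.262 rad), and the index pin is home in that hole. I handed the job in at about 13.7 s.

I passed the closed fingertips through the pull ring and lifted the pin about 25 mm, with readings of up to about 11 N at the wrist. I then swung the arm about its pivot, lowered the pin into the hole and drew the fingers out along the ring's axis.

- **Pin and arm position:** The last wrist picture fits the model with the pin home and the arm at +0.262 rad to about 1–2 mm. No pin shaft shows above the guide, and wrist force was near zero once the finger was free.
- **Loose things:** The pipe, square tube, magnet square and collar measure within 1 mm of where they started. The brush, hammer and tin look unmoved in the pictures. The wrench is half hidden under the raised gripper in the last top picture, so I could not check it there. Nothing came near it, and the wrist forces showed no stray contact.
- **Disagreement:** The top and scene cameras differed by about 5 mm on the pivot's position along x. I used their mean and confirmed it with the wrist camera.

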